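Empty the sealing unit's catch tray and latch its hatch

ROBOT

A 6-joint arm with a two-finger parallel gripper is mounted at the origin on the work surface. World frame = base frame: x ahead of the robot, y to its left, z up, the work surface at z = 0. Lengths are in m, angles in rad, forces in N, time in s.
With the tool pointing down it reaches from about 0.375 to 0.975 m from the base axis. Payload 3.8 kg.
Tool frame: the origin (TCP) lies midway between the tips of the shut fingers; the grasp point (between the pads) lies 19 mm behind it; x points along the fingers, y is the direction in which the jaws open and shut, and the axes are right-handed (so a half turn about x gives the same grasp; the last joint's range is limited). The gripper opens to 88 mm and grips with 3 to 60 N. Pads are 18 mm wide; open, the fingers measure 123 mm over their backs; the gripper's body (75 mm by 187 mm) begins 45 mm behind the grasp point.
Start: joints at [-1.333, 0.264, 1.604, -0, 1.274, -0.037], TCP at [0.183, -0.65, 0.239] pointing down, gripper open.
Joint ranges: [-2.63, 2.63], [-0.94, 2.18], [0.31, 2.57], [-1.31, 4.45], [0, 2.66], [-2.55, 2.55]. Speed limits (rad/s): [2.57, 2.57, 3.14, 3.14, 3.14, 3.14].

INTERFACE

Orientations are given as a rotation vector (axis times angle).
In Python, from cell import manip, inverse_kinematics, cams, order gives the robot as it stands. Calls block until the motion is done:
- manip.move_pose(position, orientation): joint-space move of the TCP to a pose.
- manip.move_linear(position, rate=0.15, rot=None): straight line of the TCP; rot=None keeps the orientation; rate is the mean speed in m/s.
- manip.set_joints(angles): joint-space move.
- manip.set_gripper(opening, force=None): finger opening in m; force is the grip in N (None keeps the last); returns when the fingers have stopped.
- manip.dwell(seconds).
- inverse_kinematics(position, orientation): joint angles nearest the present ones, or None.
- manip.state(): the state.
- cams.capture(name): name is "side" or "top" or "wrist"; returns a dict with "image" (384x512x3 uint8, blue, green, red), "z_map" (384x512 float32, m along the optical axis (not along the pixel's ray), 0 where there is no reading), "intrinsics" (3x3 intrinsics, pixels), "position" and "orientation" of the camera in the world; the wrist camera has in their place "T_tool_cam" (4x4, takes a point from camera to tool coordinates, whose origin is the TCP and whose axes are the tool frame's). Camera axes: x right, y down, z forward; pixel columns grow to the right and rows downward; lengths in m; the calibration is good to about 2 mm. A picture is of the moment at which its call begins: read the wrist's pose just before it.
A pose or a line that the arm cannot do raises manip.IKError and nothing moves.
- order.close_job(): hands the job in, once; it reports no verdict.
The state is a dict: "clock": time; "joint_pos": joint angles; "joint_velocities": joint speeds; "tau": joint torques, N m; "tool_pos": TCP position; "tcp_rot": TCP orientation; "contact_force": force on the tool from outside, world axes, zero at the start; "moment": the same for the moment, N m; "gripper_width": finger opening in m.
Only numpy, scipy, OpenCV 4.12 (cv2) and the standard library are available. Lean on these libraries where they do the work, as an engineer would, in place of code of your own. Each camera call takes 0.05 s, during which the arm holds its last target. There are 200 camera calls.

TASK

Take the two finished specimen cases out of the sealing unit's catch tray and set them down gently, flat, lid up and side by side on the floor of the grey tote. Then swing the sloping hatch fully shut and turn its wing knob clockwise all the way home, so that the cam tongue sits behind the frame. Leave the microscope, the jar and the stack of dishes where they are.

Things in the scene. Friction and masses are not known exactly. Their poses are not given: they have to be found in the camera images.
- machine: white bench sealing unit, fixed, 335 mm deep (x), 324 wide (y); place and yaw vary. Origin at table height under the catch tray's middle; x to its back (away from the robot), y to its left as the robot sees it, z up. Front wall's outer face at x = -95 mm, its top at z = 80; from there the hatch frame slopes up and back at 30 degrees to the hinge. Behind the hinge, solid housing, flat top z = 175, back to x = 240.
- tray (a point): middle of the catch tray's floor, 45 mm above the table, at x = 0, y = 0 of machine. The floor is free from x = -83 to 69 mm and y = -150 to 150 mm; side walls 12 mm thick, as high as the slope.
- frame_lip (a point): middle of the inner edge of the frame lip, the low edge of the hatch opening, at x = -72, z = 93 mm of machine. The lip, 4 mm thick, runs from the front wall's top 26 mm up the slope; the knob's tongue goes behind it.
- hatch_hinge (a point): middle of the hatch's hinge line, at x = 69.5, y = 0, z = 175 mm of machine; the line runs along that body's y axis. Hatch: white panel with clear window, 324 mm wide, 10 mm thick, free edge 190 mm from the hinge line; inner face in the plane of that line, outer face 10 mm outside it. When open its outer face looks up and back and can be pushed on.
- hatch (a joint): hatch angle, rad: 0 = shut on the frame, 30 degrees to the table, free edge low and towards the robot; grows as that edge swings up and back; vertical at 2.09, stop at 1.95. Starts at 1.57 to 1.8, so it leans 17 to 30 degrees over the tray. Hinge friction 0.5 N m: the hatch (0.4 kg) stays where it is left; 1 to 8 N near the free edge moves it.
- wing (a joint): wing knob angle, rad: 0 = bar along the hatch's width, tongue free; turns clockwise seen from outside to a stop at 1.571 (bar up and down the slope, tongue fully behind the frame lip). Starts at 0 to 0.3; friction 0.12 N m, stays where left. The tongue passes the lip only below about 0.5, so shut the hatch before turning.
- wing_grip (a point): grip point of the black wing knob: on its axis, half-way up the bar, 26 mm above the hatch's outer face; mid-width of the hatch, 138 mm from the hinge line. Bar 74 mm long, 12 thick, 30 high (11 to 41 mm above that face), on a hub of 38 mm diameter. z = axis, outwards from the hatch (30 degrees from vertical, towards the robot, when shut); y along the bar.
- case_a_centre (a point): sealed specimen case, grey plastic, white lid, plain box 100 x 44 x 50 mm, about 0.15 kg. The point is its centre; x along its 100 mm length, y across its 44 mm width, z up. Starts flat on the tray floor, lengthways front to back (within 0.15 rad of the sealing unit's x); the two lie side by side about 136 mm apart. One of two alike.
- case_b_centre (a point): sealed specimen case, grey plastic, white lid, plain box 100 x 44 x 50 mm, about 0.15 kg. The point is its centre; x along its 100 mm length, y across its 44 mm width, z up. Starts flat on the tray floor, lengthways front to back (within 0.15 rad of the sealing unit's x); the two lie side by side about 136 mm apart. The other of the two.
- tote: open grey plastic tote on the table, left or right of the sealing unit (it changes places with the microscope), 240 mm (x) x 215 mm (y) x 55 mm high, walls and floor 5 mm thick, 0.9 kg. Origin at the centre of its underside, z up; yaw within 0.2 rad of the robot's frame.
- microscope: bystander: white stereo microscope, 200 mm (x) x 150 mm (y), 270 mm high, on the other side. Origin at the centre of its underside.
- jar: bystander: glass jar, 60 mm diameter, 75 mm high, standing on the housing's flat top behind the hatch. Origin at the centre of its underside.
- dishes: bystander: stack of closed dishes, 90 mm diameter, 38 mm high, standing beside the jar on the housing's flat top (the two change places). Origin at the centre of its underside.
Not all that is in view belongs to the job. What is shaped like the part that bears case_b_centre but red is not meant.

How it is judged:
On the way, in this order (a step that is already met when the one before it is completed fails the run):
1. both cases lie flat in the tote, let go (x of case_a_centre in the frame of tote between -0.1 and 0.1 m and y of case_a_centre in the frame of tote between -0.095 and 0.095 m and z of case_a_centre in the frame of tote between 0.015 and 0.042 m and angle between each of case_a_centre, case_b_centre's own z axis and vertical below 0.25 rad and x of case_b_centre in the frame of tote between -0.1 and 0.1 m and y of case_b_centre in the frame of tote between -0.095 and 0.095 m and z of case_b_centre in the frame of tote between 0.015 and 0.042 m and contact force between the fingers and case_a below 0.05 N and contact force between the fingers and case_b below 0.05 N), for 0.2 s.
2. the hatch is shut (value of joint hatch below 0.04 rad), for 0.2 s.
3. the wing knob is turned home with the hatch shut (value of joint wing above 1.42 rad and value of joint hatch below 0.04 rad), for 0.2 s.
At the end, for the whole second after the job is handed in: both cases lie at rest, lid up (within 14 degrees of flat), on the floor of the tote (centre within 100 mm along and 95 mm across of the tote's middle, no more than 42 mm above its underside, so not stacked), the hatch is shut within 0.04 rad and the wing knob turned to 1.42 rad or more of its 1.571 (all of step 1 and all of step 3 and linear speed of each of case_a, case_b below 0.02 m/s); the robot touches nothing.
It fails at once if microscope disturbed (moved more than 25 mm or tipped over) (distance of microscope from where it was at the start of the episode above 0.025 m or angle between microscope's own z axis and vertical above 0.35 rad).
It fails at once if jar disturbed (moved more than 25 mm or tipped over) (distance of jar from where it was at the start of the episode above 0.025 m or angle between jar's own z axis and vertical above 0.35 rad).
It fails at once if dishes disturbed (moved more than 25 mm or tipped over) (distance of dishes from where it was at the start of the episode above 0.025 m or angle between dishes's own z axis and vertical above 0.35 rad).
It fails at once if a case is dropped (falls unheld at more than 0.8 m/s) (contact force between the fingers and case_a below 0.01 N and linear speed of case_a above 0.8 m/s).
It fails at once if a case is dropped (falls unheld at more than 0.8 m/s) (contact force between the fingers and case_b below 0.01 N and linear speed of case_b above 0.8 m/s).
It also fails if it takes over 72 s, if anything falls off the work surface, if the arm or the gripper's body presses on something with over 40 N, if the wrist force passes 120 N, or if a joint passes its speed limit or range.

## Working session

There is one attempt and no reset: what is moved stays moved. The work goes in short steps, each a Python script; the robot and the scene stay as the last script left them, time stands still between calls to the robot, and variables do not carry over. Pictures are saved under pics/ and viewed, about 8 in all and at most 12, crops included, and the job is handed in when it is done.

```bash
ls; mkdir -p pics; cat > h.py <<'E'
import numpy as np, cv2
from scipy.spatial.transform import Rotation as R
from cell import manip, inverse_kinematics, cams, order
def campose(d):
    if "T_tool_cam" in d:
        return d["T"]
    T=np.eye(4); o=np.array(d["orientation"],float)
    T[:3,:3]=o if o.shape==(3,3) else R.from_rotvec(o).as_matrix(); T[:3,3]=d["position"]; return T
def cap(n):
    s=manip.state(); d=cams.capture(n)
    if "T_tool_cam" in d:
        T=np.eye(4); T[:3,:3]=R.from_rotvec(s["tcp_rot"]).as_matrix(); T[:3,3]=s["tool_pos"]
        d["T"]=T@np.array(d["T_tool_cam"])
    return d
def cloud(d):
    K=np.array(d["intrinsics"]); z=d["z_map"]; v,u=np.mgrid[:z.shape[0],:z.shape[1]]
    P=np.stack([(u-K[0,2])/K[0,0]*z,(v-K[1,2])/K[1,1]*z,z],-1); T=campose(d)
    W=P@T[:3,:3].T+T[:3,3]; W[z==0]=np.nan; return W
def ray(d,u,v,h):
    K=np.array(d["intrinsics"]);T=campose(d);r=T[:3,:3]@np.linalg.solve(K,[u,v,1.])
    return T[:3,3]+r*(h-T[2,3])/r[2]
E
python3 - <<'E'
from h import *
for n in("top","side"):
    d=cap(n); cv2.imwrite(f"pics/{n}0.png",d["image"]); print(n,d["position"],d["orientation"],d["intrinsics"],(d["z_map"]>0).mean())
    np.save(f"{n}0.npy",cloud(d))
print(manip.state())
E
```

```text
pics
top [0.49628815 0.00849579 1.15346563] [-2.19272647  2.17264591 -0.07782574] [[397.30439982   0.         253.78205663]
 [  0.         397.30439982 195.10855097]
 [  0.           0.           1.        ]] 0.9959920247395834
side [ 0.50307736 -0.88787848  0.83347029] [-2.2352339   0.1047674  -0.06371333] [[375.16783016   0.         259.62074969]
 [  0.         375.16783016 189.47445618]
 [  0.           0.           1.        ]] 0.9957173665364584
{'clock': 0.1, 'joint_pos': array([-1.33289429e+00,  2.64681829e-01,  1.60523441e+00, -1.09697193e-05,
        1.27369449e+00, -3.68871349e-02]), 'joint_velocities': array([ 0.00039812, -0.00247908, -0.00393891,  0.0009817 ,  0.00139062,
        0.00307746]), 'tau': array([ 8.70210333e-04, -5.03614855e+01, -3.58073366e+01,  7.31441472e-02,
        2.33539188e-02, -6.99703855e-05]), 'tool_pos': array([ 0.18300928, -0.64905174,  0.23751143]), 'tcp_rot': array([ 2.07500722,  0.28903874, -2.07545329]), 'contact_force': array([-0.48896455,  0.28720299,  0.80081658]), 'moment': array([0.02379788, 0.03271948, 0.016048  ]), 'gripper_width': 0.08811080935613395}
```

View pics/top0.png

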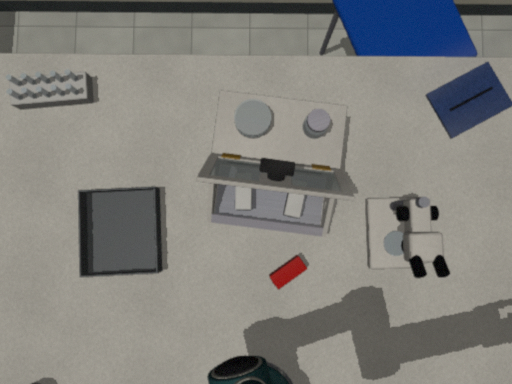

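View pics/side0.png

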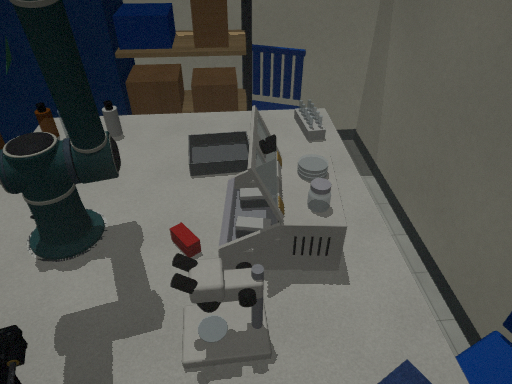

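```bash
python3 - <<'E'
from h import *
W=np.load("top0.npy"); im=cv2.imread("pics/top0.png")
def rect(m,name,hmin=20):
    n,l,st,c=cv2.connectedComponentsWithStats(m.astype(np.uint8))
    for i in range(1,n):
        if st[i,4]<hmin: continue
        p=W[l==i]; q=(p[:,:2]*1e4).astype(np.float32)
        (cx,cy),s,a=cv2.minAreaRect(q)
        print(name,st[i],"c",round(cx/1e4,4),round(cy/1e4,4),"size",np.round(np.array(s)/1e4,3),"ang",round(a,2),"z",np.nanmedian(p[:,2]).round(4), p[:,2].std().round(4))
Z=W[...,2]; reg=(W[...,1]>-.3)&(W[...,1]<.25)
rect((abs(Z-.175)<.008)&reg,"top",300)
rect((abs(Z-.095)<.006)&reg&(im.min(2)>120),"case",20)
rect((abs(Z-.095)<.006)&reg,"case2",20)
rect((abs(Z-.045)<.006)&reg,"floor",50)
t=(W[...,1]>.2)&(W[...,0]<.65)&(W[...,0]>.2)
rect((abs(Z-.055)<.008)&t,"toterim"); rect((Z>.02)&t,"tote",200); rect((abs(Z-.005)<.006)&t&(im.max(2)<110),"totefloor",200)
# hatch plane
m=(Z>.21)&reg&(W[...,0]>.4); p=W[m]; print(p.shape,p.min(0),p.max(0))
s=im[180:235,205:335]; cv2.imwrite("pics/c.png",cv2.resize(s,None,fx=6,fy=6,interpolation=cv2.INTER_NEAREST))
E
```

```text
top [ 211   91  136   78 6286] c 0.7348 -0.0506 size [0.325 0.163] ang 83.29 z 0.1755 0.0018
case [235 187  16  23 354] c 0.5664 0.0415 size [0.059 0.04 ] ang 0.6 z 0.0958 0.0021
case [284 193  20  25 352] c 0.5501 -0.0956 size [0.042 0.061] ang 77.87 z 0.0957 0.0019
case [207 209  12  11  57] c 0.5235 0.1213 size [0.032 0.023] ang 79.24 z 0.0931 0.0034
case [227 217  11   5  23] c 0.5103 0.0694 size [0.027 0.009] ang 83.36 z 0.0916 0.0016
case [238 218  18   6  42] c 0.5056 0.03 size [0.046 0.009] ang 82.37 z 0.091 0.0015
case [260 221  30   8  75] c 0.4968 -0.0443 size [0.078 0.011] ang 83.38 z 0.091 0.0016
case [293 223  36  11 110] c 0.4859 -0.1405 size [0.026 0.092] ang 4.13 z 0.0917 0.0029
case2 [235 187  16  24 360] c 0.5652 0.0415 size [0.062 0.04 ] ang 0.6 z 0.0957 0.0021
case2 [284 193  21  26 385] c 0.5492 -0.0953 size [0.044 0.063] ang 78.4 z 0.0955 0.0021
case2 [207 209 122  25 504] c 0.5155 -0.0252 size [0.323 0.053] ang 84.84 z 0.0918 0.0026
floor [ 213  184  111   44 2391] c 0.5499 -0.029 size [0.301 0.084] ang 83.32 z 0.0466 0.002
floor [269 256  38  32 337] c 0.3645 -0.0833 size [0.044 0.101] ang 35.58 z 0.0493 0.002
toterim [ 78 187  80  91 772] c 0.4737 0.388 size [0.24  0.217] ang 3.43 z 0.0548 0.003
tote [  78  187   83   91 1453] c 0.4737 0.3878 size [0.24  0.218] ang 3.43 z 0.0486 0.0117
totefloor [157 187  11  85 427] c 0.483 0.2733 size [0.242 0.023] ang 4.59 z 0.0018 0.0026
totefloor [  85  190   71   84 5393] c 0.4733 0.3954 size [0.231 0.196] ang 3.49 z 0.0058 0.0021
(5636, 3) [ 0.54750009 -0.19893036  0.2100378 ] [0.79898974 0.12908674 0.35295008]
```

```bash
cat >> h.py <<'E'
YAW=np.radians(-6.71)
def Rt(yaw,tilt,flip=False):
    """tool x tilted 'tilt' from down towards heading yaw; jaws across heading"""
    c,s=np.cos(yaw),np.sin(yaw)
    a=np.array([np.sin(tilt)*c,np.sin(tilt)*s,-np.cos(tilt)]); y=np.array([-s,c,0])*(-1 if flip else 1)
    return R.from_matrix(np.stack([a,y,np.cross(a,y)],1)).as_rotvec()
E
python3 - <<'E'
from h import *
s=manip.state(); print(R.from_rotvec(s["tcp_rot"]).as_matrix().round(2))
d=cap("wrist"); print(np.round(d["T_tool_cam"],3))
p=s["tool_pos"]
for tilt in (25,40):
  for f in (0,1):
    for q in ([.36,0,.32],[.54,.03,.08],[.54,-.1,.08],[.45,.39,.1],[.45,.39,.3],[.3,0,.5]):
      j=inverse_kinematics(q,Rt(YAW,np.radians(tilt),f)); print(tilt,f,q,None if j is None else np.round(j,2))
E
```

```text
[[-0.    0.27 -0.96]
 [ 0.   -0.96 -0.27]
 [-1.   -0.   -0.  ]]
[[ 0.001 -0.321  0.947 -0.147]
 [ 1.     0.001 -0.001  0.001]
 [-0.     0.947  0.321 -0.085]
 [ 0.     0.     0.     1.   ]]
25 0 [0.36, 0, 0.32] [-0.04 -0.75  2.32 -0.04  1.14 -1.48]
25 0 [0.54, 0.03, 0.08] [ 0.05 -0.05  2.34 -0.18  0.43 -1.25]
25 0 [0.54, -0.1, 0.08] [-0.27 -0.04  2.33  0.16  0.42 -1.85]
25 0 [0.45, 0.39, 0.1] [ 0.88  0.13  2.11 -0.56  0.73 -0.19]
25 0 [0.45, 0.39, 0.3] [ 0.88 -0.07  1.91 -0.41  1.08 -0.42]
25 0 [0.3, 0, 0.5] [-0.05 -0.81  2.01 -0.03  1.51 -1.51]
25 1 [0.36, 0, 0.32] [-0.04 -0.75  2.32 -0.04  1.14  1.66]
25 1 [0.54, 0.03, 0.08] [ 0.05 -0.05  2.34 -0.18  0.43  1.89]
25 1 [0.54, -0.1, 0.08] [-0.27 -0.04  2.33  0.16  0.42  1.29]
25 1 [0.45, 0.39, 0.1] None
25 1 [0.45, 0.39, 0.3] None
25 1 [0.3, 0, 0.5] [-0.05 -0.81  2.01 -0.03  1.51  1.63]
40 0 [0.36, 0, 0.32] None
40 0 [0.54, 0.03, 0.08] [ 0.09 -0.1   2.51 -1.22  0.14 -0.19]
40 0 [0.54, -0.1, 0.08] None
40 0 [0.45, 0.39, 0.1] [ 1.01  0.14  2.2  -1.03  0.75  0.32]
40 0 [0.45, 0.39, 0.3] [ 1.01 -0.11  2.04 -0.75  1.01 -0.1 ]
40 0 [0.3, 0, 0.5] None
40 1 [0.36, 0, 0.32] None
40 1 [0.54, 0.03, 0.08] None
40 1 [0.54, -0.1, 0.08] [-0.3  -0.09  2.5   1.2   0.13  0.23]
40 1 [0.45, 0.39, 0.1] None
40 1 [0.45, 0.39, 0.3] None
40 1 [0.3, 0, 0.5] None
```

```bash
cat >> h.py <<'E'
T25=np.radians(25)
E
python3 - <<'E'
from h import *
s=manip.state(); p=s["tool_pos"]
manip.move_linear([p[0],p[1],.55],rate=.3)
manip.move_pose([.38,0,.5],Rt(YAW,T25))
for i,q in enumerate(([.37,.02,.32],[.40,-.06,.37])):
    manip.move_linear(q,rate=.25); manip.dwell(.2)
    d=cap("wrist"); cv2.imwrite(f"pics/w{i}.png",d["image"]); np.savez(f"w{i}.npz",W=cloud(d),T=d["T"],K=d["intrinsics"])
s=manip.state();print(s["clock"],s["tool_pos"],s["contact_force"])
E
```

```text
5.6833 [ 0.39951303 -0.05880516  0.36901746] [ 0.79123844 -0.077429   -0.2969907 ]
```

View pics/w0.png

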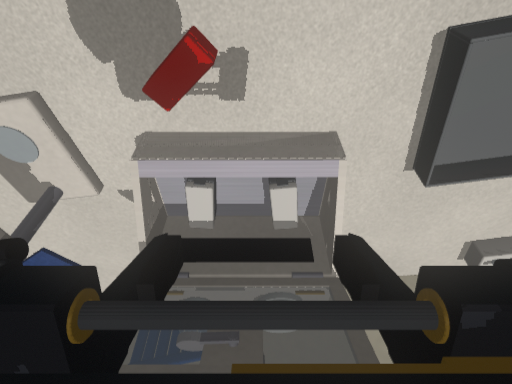

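```bash
python3 - <<'E'
from h import *
def edges(W,im,name):
    # machine frame coords w.r.t. rough origin
    O=np.array([.5774,-.032,0]); Rm=R.from_euler('z',YAW).as_matrix()
    M=(W-O)@Rm
    m=(abs(M[...,2]-.095)<.006)&(abs(M[...,1])<.13)&(M[...,0]>-.065)&(M[...,0]<.07)&(im.min(2)>(95))
    n,l,st,c=cv2.connectedComponentsWithStats(m.astype(np.uint8))
    for i in range(1,n):
        if st[i,4]<150: continue
        p=W[l==i]; q=M[l==i]
        # side-edge fits along machine x
        b=np.round(q[:,0]/.004).astype(int); L=[];H=[]
        for k in np.unique(b):
            r=q[b==k]
            if len(r)>5: L.append((k*.004,r[:,1].min()));H.append((k*.004,r[:,1].max()))
        L=np.array(L);H=np.array(H); k=slice(1,-1); mid=(L+H)/2
        f=np.polyfit(mid[k,0],mid[k,1],1)
        (cx,cy),s,a=cv2.minAreaRect((p[:,:2]*1e4).astype(np.float32))
        print(name,st[i],"z",np.median(p[:,2]).round(4),"x",np.percentile(q[:,0],[1,99]).round(4),"midline y0,slope",f[1].round(4),f[0].round(3),"w",np.median(H[:,1]-L[:,1]).round(4),"rect ang",round(a,1),np.round(np.array(s)/1e4,3))
    # side wall & front wall
    a=(abs(M[...,2]-.0915)<.012)&(abs(M[...,1])<.17)&(abs(M[...,0]+.085)<.03)
    q=M[a]; print(name,"lip x",np.percentile(q[:,0],[1,50,99]).round(4),"y",np.percentile(q[:,1],[1,99]).round(4))
    f=(abs(M[...,2]-.045)<.006)&(abs(M[...,1])<.16)&(abs(M[...,0])<.09); q=M[f]
    if len(q): print("floor",np.percentile(q,[1,99],axis=0).round(4))
for n,f in (("w0","w0.npz"),("w1","w1.npz")): edges(np.load(f)["W"],cv2.imread(f"pics/{n}.png"),n)
edges(np.load("top0.npy"),cv2.imread("pics/top0.png"),"top")
W=np.load("top0.npy");O=np.array([.5774,-.032,0]);M=(W-O)@R.from_euler('z',YAW).as_matrix()
a=(abs(M[...,2]-.175)<.006)&(abs(M[...,1])<.2)&(M[...,0]>.1)&(M[...,0]<.3);print("top y",np.percentile(M[a][:,1],[1,99]),"x",np.percentile(M[a][:,0],[99]))
a=(M[...,2]>.215)&(abs(M[...,1])<.15)&(M[...,0]<.1)&(abs(M[...,1])>.06); q=M[a]; f=np.polyfit(q[:,2],q[:,0],1); print("hatch x vs z",f,"angle",2*np.pi/3+np.arctan(f[0]), "zmax",q[:,2].max(),q[:,0].min())
# side two-view check of case tops
E
```

```text
w0 [ 185  184   29   45 1132] z 0.0955 x [-0.049   0.0479] midline y0,slope -0.0692 -0.091 w 0.0425 rect ang 78.0 [0.044 0.101]
w0 [ 269  185   29   45 1105] z 0.0956 x [-0.0477  0.0499] midline y0,slope 0.0715 0.119 w 0.042 rect ang 0.2 [0.101 0.044]
w0 lip x [-0.0908 -0.0789 -0.0571] y [-0.1616  0.1577]
floor [[-0.0898 -0.1519  0.0445]
 [ 0.0747  0.1478  0.0505]]
w1 [ 231  148   29   49 1208] z 0.0956 x [-0.0488  0.0489] midline y0,slope -0.0696 -0.096 w 0.042 rect ang 78.0 [0.044 0.101]
w1 [ 314  149   29   49 1191] z 0.0957 x [-0.0473  0.0505] midline y0,slope 0.0712 0.107 w 0.0419 rect ang 89.8 [0.043 0.1  ]
w1 lip x [-0.0903 -0.079  -0.0573] y [-0.162  0.158]
floor [[-0.0382 -0.1512  0.0448]
 [ 0.0744  0.1478  0.05  ]]
top [235 187  16  24 360] z 0.0957 x [-0.0507  0.009 ] midline y0,slope 0.0741 0.128 w 0.0404 rect ang 0.6 [0.062 0.04 ]
top [284 193  21  26 383] z 0.0955 x [-0.0519  0.0092] midline y0,slope -0.0679 -0.088 w 0.0426 rect ang 78.3 [0.044 0.063]
top lip x [-0.0943 -0.0814 -0.0579] y [-0.1597  0.1592]
floor [[-0.0689 -0.1488  0.0419]
 [ 0.0134  0.1479  0.0507]]
top y [-0.15924624  0.15890582] x [0.23803264]
hatch x vs z [ 0.02826988 -0.03487152] angle 2.1226574569702086 zmax 0.35295008144167905 -0.4358091151585071
```

```bash
cat >> h.py <<'E'
MO=np.array([.5774,-.032,0]); RM=R.from_euler('z',YAW).as_matrix()
TO=np.array([.4737,.388,.0055]); TY=np.radians(3.43)
OFF,GH=.028,.036
def rep(t):
    s=manip.state(); print(t,round(s["clock"],2),s["tool_pos"].round(4),"F",np.round(s["contact_force"],2),"w",round(s["gripper_width"],4),flush=True); return s
def tcp(c,yaw,up=0,back=0):
    """TCP for gripping a case with bottom-centre c"""
    a=R.from_rotvec(Rt(yaw,T25)).as_matrix()[:,0]; h=np.array([np.cos(yaw),np.sin(yaw),0])
    return np.array(c)-h*OFF+[0,0,GH+up]+a*(.019-back)
def pick(c,yaw):
    r=Rt(yaw,T25)
    manip.set_gripper(.076)
    manip.move_linear(tcp(c,yaw,.04,.13),rate=.25,rot=r)
    manip.move_linear(tcp(c,yaw,.0,.06),rate=.15)
    manip.move_linear(tcp(c,yaw),rate=.06); rep("at")
    manip.set_gripper(.03,force=25); rep("grip")
    manip.move_linear(tcp(c,yaw,.06),rate=.1); rep("lift")
    manip.move_linear(tcp(c,yaw,.10,.14),rate=.2)
def place(ty,tx=.01):
    c=TO+R.from_euler('z',TY).apply([tx,ty,0]); r=Rt(TY,T25)
    p=manip.state()["tool_pos"]
    manip.move_linear([.40,p[1]+.05,.34],rate=.3)
    manip.move_linear(tcp(c,TY,.22),rate=.3,rot=r)
    manip.move_linear(tcp(c,TY,.02),rate=.2)
    f0=rep("above")["contact_force"][2]
    for dz in np.arange(.004,-.0041,-.001):
        manip.move_linear(tcp(c,TY,dz),rate=.03); manip.dwell(.05)
        f=manip.state()["contact_force"][2]
        if f-f0>1.5: break
    rep(f"down dz={dz:.3f} df={f-f0:.2f}")
def release(ty,tx=.01):
    c=TO+R.from_euler('z',TY).apply([tx,ty,0])
    manip.set_gripper(.062); rep("open")
    p=manip.state()["tool_pos"]; manip.move_linear([p[0],p[1],p[2]+.06],rate=.12)
    manip.move_linear([p[0]-.03,p[1],p[2]+.24],rate=.3)
E
python3 - <<'E'
from h import *
c=MO+RM@[.0012,.0714,.0455]; y=np.radians(.1)
C=MO+RM@[0,-.0695,.0455]
print(c,C)
# reachability precheck of all key poses
for cc,yy in((c,y),(C,np.radians(-12))):
    for ub in((.04,.13),(0,.06),(0,0),(.06,0),(.1,.14)): assert inverse_kinematics(tcp(cc,yy,*ub),Rt(yy,T25)) is not None,(cc,ub)
for ty in(.046,-.046):
    t=TO+R.from_euler('z',TY).apply([.01,ty,0])
    for u in(.22,0): assert inverse_kinematics(tcp(t,TY,u),Rt(TY,T25)) is not None,ty
pick(c,y)
d=cap("side"); cv2.imwrite("pics/s1.png",d["image"]); rep("out")
E
```

```text
[0.58693445 0.03877072 0.0455    ] [ 0.56927934 -0.10102394  0.0455    ]
at 9.07 [0.5672 0.0388 0.0646] F [1.05 0.52 0.26] w 0.0762
grip 9.66 [0.567  0.0388 0.0645] F [-1.06  0.28  2.36] w 0.0435
lift 10.41 [0.5663 0.0387 0.1236] F [-0.12  0.54 -0.63] w 0.0438
out 11.49 [0.507  0.0386 0.2888] F [ 0.14  0.12 -2.13] w 0.0439
```

View pics/s1.png

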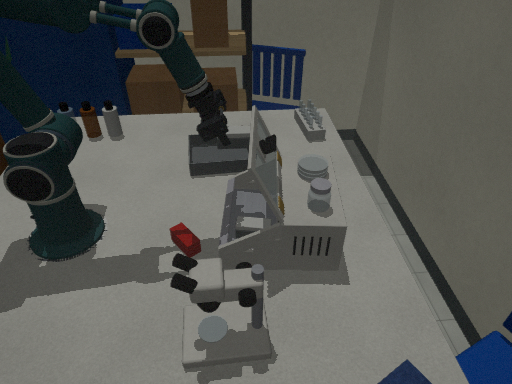

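```bash
python3 - <<'E'
from h import *
place(.046); release(.046)
d=cap("wrist"); cv2.imwrite("pics/w2.png",d["image"]); d2=cap("top"); cv2.imwrite("pics/t2.png",d2["image"])
for n,dd in(("w",d),("t",d2)):
    W=cloud(dd); M=(W-TO)@R.from_euler('z',TY).as_matrix(); m=(abs(M[...,2]-.05)<.012)&(abs(M[...,0])<.11)&(abs(M[...,1])<.098)&(dd["image"].min(2)>95)
    print(n,m.sum()); q=M[m]
    if len(q)>100: print(np.percentile(q,[2,50,98],axis=0).round(4), cv2.minAreaRect((q[:,:2]*1e4).astype(np.float32)))
E
```

```text
above 14.57 [0.4618 0.4342 0.0458] F [ 0.45  0.66 -1.09] w 0.0437
down dz=-0.001 df=7.89 16.81 [0.4612 0.4335 0.0244] F [-4.36 -2.83  6.81] w 0.044
open 17.27 [0.461  0.4333 0.0231] F [ 0.23 -0.65  0.88] w 0.0619
w 2560
[[-0.037   0.0252  0.0468]
 [ 0.0038  0.0465  0.0501]
 [ 0.0589  0.0668  0.0515]] ((120.18087768554688, 458.4046630859375), (438.2845764160156, 1001.0231323242188), 89.87722778320312)
t 510
[[-0.0346  0.0268  0.0454]
 [ 0.0146  0.049   0.05  ]
 [ 0.0569  0.0686  0.054 ]] ((95.30941772460938, 476.13006591796875), (439.8004150390625, 989.4780883789062), 89.5562973022461)
```

View pics/w2.png

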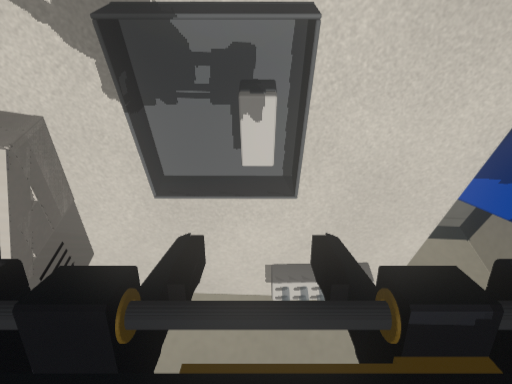

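```bash
python3 - <<'E'
from h import *
C=MO+RM@[0,-.0695,.0455]; y=np.radians(-12)
manip.move_linear([.40,-.06,.33],rate=.35,rot=Rt(y,T25))
pick(C,y)
s=rep("out")
if s["gripper_width"]>.04:
    place(-.046); release(-.046)
d=cap("wrist"); cv2.imwrite("pics/w3.png",d["image"])
W=cloud(d); M=(W-TO)@R.from_euler('z',TY).as_matrix(); m=(abs(M[...,2]-.05)<.012)&(abs(M[...,0])<.11)&(abs(M[...,1])<.098)&(d["image"].min(2)>95)
for sgn in(1,-1):
    q=M[m&(M[...,1]*sgn>0)]; print(len(q)); 
    if len(q)>50: print(np.percentile(q,[2,50,98],axis=0).round(4), cv2.minAreaRect((q[:,:2]*1e4).astype(np.float32)))
rep("end")
E
```

```text
at 23.79 [ 0.55   -0.0969  0.0647] F [ 0.08 -0.51  0.7 ] w 0.076
grip 24.38 [ 0.5498 -0.0969  0.0645] F [-2.33  0.44  2.5 ] w 0.044
lift 25.12 [ 0.549  -0.0967  0.1235] F [ 0.42  0.06 -2.33] w 0.0439
out 26.16 [ 0.4912 -0.0844  0.2893] F [-0.7   0.44 -2.17] w 0.0438
above 29.3 [0.4673 0.3422 0.0456] F [-0.39  0.45 -0.87] w 0.0438
down dz=-0.001 df=9.58 31.53 [0.4668 0.3417 0.0245] F [-6.36 -1.51  8.71] w 0.0438
open 31.99 [0.4665 0.3414 0.0231] F [-0.15 -0.4   0.51] w 0.0621
2637
[[-0.0374  0.0245  0.0438]
 [ 0.0022  0.045   0.0502]
 [ 0.0585  0.066   0.0516]] ((115.52703857421875, 457.4063720703125), (440.4769287109375, 1001.3230590820312), 89.95820617675781)
2608
[[-0.0377 -0.0668  0.0454]
 [ 0.0025 -0.0453  0.0501]
 [ 0.0584 -0.0253  0.0515]] ((115.38214111328125, -460.74578857421875), (436.96917724609375, 1013.5880126953125), 89.77401733398438)
end 33.45 [0.4354 0.3402 0.2596] F [-0.41  0.12 -0.17] w 0.0618
```

View pics/w3.png

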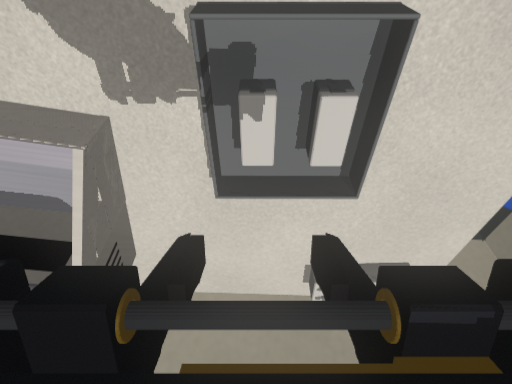

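```bash
cat >> h.py <<'E'
def P(th,r,e,y):
    f=np.radians(210)-th; u=np.array([np.cos(f),0,np.sin(f)]); n=np.array([np.sin(f),0,-np.cos(f)])
    return MO+RM@(np.array([.0695,y,.175])+r*u+e*n), RM@n
E
python3 - <<'E'
from h import *
W=np.load("top0.npy"); M=(W-MO)@RM
a=(M[...,2]>.22)&(M[...,2]<.335)&(abs(M[...,1])<.15)&(abs(M[...,1])>.05)&(M[...,0]>-.06)&(M[...,0]<.09)
q=M[a]; f=np.polyfit(q[:,2],q[:,0],1)
for _ in range(3):
    rr=q[:,0]-np.polyval(f,q[:,2]); k=abs(rr)<.006; f=np.polyfit(q[k,2],q[k,0],1)
lean=np.arctan(-f[0]); th0=2*np.pi/3-lean; print(len(q),k.sum(),"lean",np.degrees(lean),"th0",th0,"x at hinge z",np.polyval(f,.175))
Y,r=.10,.178
def pose(th,gap=0.):
    t=np.radians(25)*np.clip(1-th/1.4,0,1); zt=np.array([np.cos(t),0,np.sin(t)])
    n0=RM.T@P(th,r,0,Y)[1]; p,_=P(th,r,.010+.009*abs(zt@n0)+gap,Y)
    return p,Rt(YAW,t)
ths=np.linspace(th0+.16,0,18)
for th in ths:
    p,o=pose(th); j=inverse_kinematics(p,o); print(round(th,2),p.round(3),None if j is None else np.round(j,2))
p,o=pose(ths[0]); print(inverse_kinematics(p+[0,0,.12],o))
np.save("th0.npy",th0)
E
```

```text
1524 1524 lean 25.37970761935225 th0 1.6514356412420068 x at hinge z 0.07615421935536999
1.81 [0.627 0.063 0.351] [ 0.06  0.13  1.56  0.    1.45 -1.39]
1.7 [0.608 0.065 0.347] [ 0.07  0.1   1.6   0.    1.44 -1.39]
1.6 [0.59  0.067 0.34 ] [ 0.07  0.06  1.65  0.    1.43 -1.38]
1.49 [0.572 0.069 0.332] [ 0.08  0.03  1.7   0.    1.41 -1.38]
1.39 [0.556 0.071 0.321] [ 0.08  0.    1.75 -0.    1.39 -1.37]
1.28 [0.541 0.073 0.309] [ 0.09 -0.04  1.81 -0.01  1.33 -1.36]
1.17 [0.527 0.075 0.295] [ 0.1  -0.09  1.88 -0.02  1.28 -1.35]
1.07 [0.515 0.076 0.28 ] [ 0.11 -0.12  1.94 -0.03  1.22 -1.33]
0.96 [0.504 0.077 0.264] [ 0.13 -0.16  2.01 -0.04  1.16 -1.32]
0.85 [0.495 0.078 0.246] [ 0.14 -0.18  2.06 -0.05  1.1  -1.3 ]
0.75 [0.489 0.079 0.228] [ 0.15 -0.2   2.12 -0.06  1.03 -1.28]
0.64 [0.484 0.08  0.209] [ 0.16 -0.22  2.17 -0.08  0.96 -1.26]
0.53 [0.481 0.08  0.189] [ 0.17 -0.23  2.22 -0.1   0.89 -1.24]
0.43 [0.481 0.08  0.169] [ 0.17 -0.23  2.26 -0.12  0.81 -1.21]
0.32 [0.483 0.08  0.15 ] [ 0.18 -0.22  2.3  -0.14  0.74 -1.18]
0.21 [0.487 0.079 0.131] [ 0.19 -0.2   2.34 -0.18  0.66 -1.15]
0.11 [0.492 0.079 0.112] [ 0.19 -0.17  2.37 -0.22  0.57 -1.1 ]
0.0 [0.5   0.078 0.095] [ 0.19 -0.14  2.39 -0.27  0.49 -1.05]
[ 0.06052001  0.12800407  1.3487238   0.          1.66486479 -1.39316472]
```

```bash
python3 - <<'E'
from h import *
th0=float(np.load("th0.npy")); Y,r=.10,.176
def pose(th,gap=0.):
    t=np.radians(25)*np.clip(1-th/1.4,0,1); zt=np.array([np.cos(t),0,np.sin(t)])
    n0=RM.T@P(th,r,0,Y)[1]; p,_=P(th,r,.010+.009*abs(zt@n0)+gap,Y)
    return p,Rt(YAW,t)
manip.set_gripper(0)
p,o=pose(th0+.18)
s=manip.state()["tool_pos"]
manip.move_linear([s[0],s[1],.48],rate=.35)
manip.move_linear(p+[0,0,.13],rate=.35,rot=o)
manip.move_linear(p,rate=.2); f0=rep("behind")["contact_force"]
for th in np.linspace(th0+.08,.0,14):
    p,o=pose(th); manip.move_linear(p,rate=.16,rot=o)
    s=manip.state(); F=np.linalg.norm(s["contact_force"]-f0); print(round(th,2),round(s["clock"],2),(s["contact_force"]-f0).round(1))
    if F>25: break
for g in(-.001,-.002,-.003,-.004):
    if F>10 or th>.01: break
    p,o=pose(0,g); manip.move_linear(p,rate=.03); manip.dwell(.1); s=manip.state(); F=np.linalg.norm(s["contact_force"]-f0); print(g,(s["contact_force"]-f0).round(1))
manip.dwell(.25)
p,o=pose(0,.0); n=P(0,0,0,0)[1]
manip.move_linear(p+n*.15,rate=.25)
d=cap("wrist"); cv2.imwrite("pics/w4.png",d["image"]); np.savez("w4.npz",W=cloud(d),T=d["T"],K=d["intrinsics"]); rep("away")
E
```

```text
behind 37.12 [0.6308 0.0632 0.3518] F [ 0.81 -1.7  -0.37] w -0.0001
1.73 37.38 [-0.2  1.4 -0.1]
1.6 37.67 [-0.4  1.8 -0.1]
1.47 37.98 [-0.9  2.1  0.6]
1.33 38.27 [-0.4  1.4  0.9]
1.2 38.58 [-0.6  1.7  0.3]
1.07 38.88 [-1.1  2.3 -0.4]
0.93 39.17 [-0.2  2.4  0.8]
0.8 39.48 [-0.3  1.7  0.6]
0.67 39.77 [-1.7  1.8  0.5]
0.53 40.08 [-0.5  1.9  1.6]
0.4 40.38 [-0.4  2.5  0.5]
0.27 40.67 [-0.9  1.9  0.2]
0.13 40.98 [-1.   1.6  1.1]
0.0 41.27 [-0.4  1.8  1.3]
-0.001 [-1.   1.   0.6]
-0.002 [-7.7  2.1 10.1]
away 43.02 [0.4263 0.0861 0.2245] F [-0.05  0.12 -0.45] w 0.0002
```

View pics/w4.png

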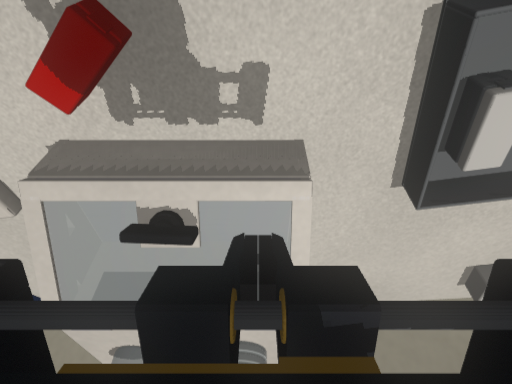

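```bash
cat >> h.py <<'E'
def hatchframe(W,O=None):
    # coords (r along u, y, height over outer face) for a shut hatch
    M=(W-MO)@RM-np.array([.0695,0,.175]); f=np.radians(210)
    u=np.array([np.cos(f),0,np.sin(f)]); n=np.array([np.sin(f),0,-np.cos(f)])
    return np.stack([M@u,M[...,1],M@n-.010],-1)
def knob(W,im):
    H=hatchframe(W); near=(abs(H[...,0]-.138)<.06)&(abs(H[...,1])<.06)
    for lo,hi in((.03,.05),):
        m=near&(H[...,2]>lo)&(H[...,2]<hi)&(im.max(2)<90); q=H[m]
        if len(q)<30: print("few",len(q)); continue
        (c,s,a)=cv2.minAreaRect((q[:,:2]*1e4).astype(np.float32)); v=np.linalg.svd(q[:,:2]-q[:,:2].mean(0),full_matrices=False)[2][0]
        print("knob n",len(q),"centre r,y",np.round(np.array(c)/1e4,4),"size",np.round(np.array(s)/1e4,4),"h",np.percentile(q[:,2],[5,50,95]).round(4),"bar dir (u,y)",v.round(3))
    f=(abs(H[...,2])<.012)&(abs(H[...,1])<.155)&(H[...,0]>.165)&(H[...,0]<.188)&(im.min(2)>100); q=H[f]
    if len(q)>50: print("face h at free edge",np.median(q[:,2]).round(4),"=> hatch angle ~",(np.median(q[:,2])/.177).round(4))
E
python3 - <<'E'
from h import *
z=np.load("w4.npz"); knob(z["W"],cv2.imread("pics/w4.png"))
d=cap("top"); knob(cloud(d),d["image"])
t=np.radians(30); base=R.from_rotvec(Rt(YAW,t)); basef=R.from_rotvec(Rt(YAW,t,True))
G,n=P(0,.138,.044,0)
for nm,b in(("f0",base),("f1",basef)):
    for w in(0,.3,.8,1.2,1.56):
        o=(b*R.from_euler('x',w-np.pi/2)).as_rotvec(); j=[inverse_kinematics(G-n*.019+n*k,o) for k in(0,.08)]
        print(nm,w,[None if x is None else np.round(x,2) for x in j])
E
```

```text
knob n 920 centre r,y [ 0.1352 -0.0014] size [0.011  0.0732] h [0.0316 0.0386 0.0401] bar dir (u,y) [-0.044  0.999]
face h at free edge -0.0017 => hatch angle ~ -0.0098
knob n 148 centre r,y [ 0.1347 -0.0005] size [0.0112 0.0739] h [0.0316 0.0398 0.0433] bar dir (u,y) [ 0.042 -0.999]
face h at free edge 0.0002 => hatch angle ~ 0.0012
f0 0 [None, None]
f0 0.3 [None, None]
f0 0.8 [array([-0.09, -0.23,  2.41, -0.04,  0.43, -2.28]), array([-0.08, -0.43,  2.41, -0.03,  0.64, -2.29])]
f0 1.2 [array([-0.09, -0.23,  2.41, -0.04,  0.43, -1.88]), array([-0.08, -0.43,  2.41, -0.03,  0.64, -1.89])]
f0 1.56 [array([-0.09, -0.23,  2.41, -0.04,  0.43, -1.52]), array([-0.08, -0.43,  2.41, -0.03,  0.64, -1.53])]
f1 0 [array([-0.09, -0.23,  2.41, -0.04,  0.43,  0.06]), array([-0.08, -0.43,  2.41, -0.03,  0.64,  0.05])]
f1 0.3 [array([-0.09, -0.23,  2.41, -0.04,  0.43,  0.36]), array([-0.08, -0.43,  2.41, -0.03,  0.64,  0.35])]
f1 0.8 [array([-0.09, -0.23,  2.41, -0.04,  0.43,  0.86]), array([-0.08, -0.43,  2.41, -0.03,  0.64,  0.85])]
f1 1.2 [array([-0.09, -0.23,  2.41, -0.04,  0.43,  1.26]), array([-0.08, -0.43,  2.41, -0.03,  0.64,  1.25])]
f1 1.56 [array([-0.09, -0.23,  2.41, -0.04,  0.43,  1.62]), array([-0.08, -0.43,  2.41, -0.03,  0.64,  1.61])]
```

```bash
python3 - <<'E'
from h import *
t=np.radians(30); b=R.from_rotvec(Rt(YAW,t,True)); w0=.044
G,n=P(0,.1355,.044,-.001); o=(b*R.from_euler('x',w0-np.pi/2)).as_rotvec(); p=G-n*.019
manip.set_gripper(.05)
s=manip.state(); manip.move_linear(s["tool_pos"]+n*.03,rate=.2)
manip.move_pose(p+n*.1,o)
manip.move_linear(p+n*.03,rate=.2); manip.move_linear(p,rate=.06); rep("at knob")
manip.set_gripper(.0,force=40); s=rep("grip")
F=np.linalg.norm(s["contact_force"])
if .008<s["gripper_width"]<.016 and F<40:
    j=np.array(s["joint_pos"]); j=inverse_kinematics(p,o)
    for w in np.linspace(w0,1.56,7)[1:]:
        q=np.array(j); q[5]+=w-w0; manip.set_joints(q); s=manip.state()
        print(round(w,2),round(s["clock"],2),s["contact_force"].round(1),s["moment"].round(2),round(s["joint_pos"][5]-j[5]+w0,3))
        if np.linalg.norm(s["contact_force"])>60: break
    manip.dwell(.3); rep("turned")
E
```

```text
at knob 46.46 [ 0.5172 -0.026   0.1285] F [ 0.24  0.21 -0.16] w 0.0499
grip 47.12 [ 0.5171 -0.0259  0.1289] F [-2.55 -0.49  2.79] w 0.0117
0.3 47.47 [-2.9 -0.7  4.8] [ 0.02  0.39 -0.13] 0.293
0.55 47.82 [-3.9 -0.5  3.3] [-0.14  0.27 -0.21] 0.544
0.8 48.17 [-1.9 -3.2  2.6] [-0.41  0.29 -0.33] 0.796
1.05 48.52 [-1.7 -6.1  2.9] [-0.66  0.24 -0.52] 1.048
1.31 48.87 [-1.7 -6.5  3.8] [-0.85  0.18 -0.69] 1.301
1.56 49.22 [-2.  -7.1  2.5] [-1.01  0.29 -0.75] 1.553
turned 49.52 [ 0.5177 -0.0267  0.1293] F [-2.24 -7.85  3.29] w 0.0116
```

Turned with low forces; release, back off, and check from the wrist and top cameras.

```bash
python3 - <<'E'
from h import *
n=P(0,0,0,0)[1]
manip.set_gripper(.05); rep("rel"); s=manip.state()
manip.move_linear(s["tool_pos"]+n*.12,rate=.2)
p=manip.state()["tool_pos"]; manip.move_linear([.40,p[1],.36],rate=.3)
manip.move_pose([.37,.12,.36],Rt(np.radians(5),np.radians(20)))
manip.dwell(.2)
d=cap("wrist"); cv2.imwrite("pics/w5.png",d["image"]); knob(cloud(d),d["image"])
e=cap("top"); knob(cloud(e),e["image"]); cv2.imwrite("pics/t5.png",e["image"])
W=cloud(e); M=(W-TO)@R.from_euler('z',TY).as_matrix(); m=(abs(M[...,2]-.05)<.012)&(abs(M[...,0])<.11)&(abs(M[...,1])<.098)&(e["image"].min(2)>95)
for sgn in(1,-1):
    q=M[m&(M[...,1]*sgn>0)]; print("case",len(q)); 
    if len(q)>50: print(np.percentile(q,[2,50,98],axis=0).round(4))
rep("end")
E
```

```text
rel 50.23 [ 0.5174 -0.0259  0.1289] F [-0.28  0.22 -0.04] w 0.05
knob n 481 centre r,y [ 0.135  -0.0018] size [0.0126 0.0719] h [0.0328 0.0389 0.0405] bar dir (u,y) [-1.     0.015]
face h at free edge -0.0018 => hatch angle ~ -0.0101
knob n 121 centre r,y [ 0.1349 -0.0002] size [0.012  0.0729] h [0.0358 0.0407 0.0436] bar dir (u,y) [ 1.    -0.022]
face h at free edge 0.0003 => hatch angle ~ 0.0018
case 573
[[-0.0385  0.0268  0.0458]
 [ 0.0092  0.0471  0.0502]
 [ 0.0566  0.0678  0.0543]]
case 575
[[-0.039  -0.0658  0.0459]
 [ 0.0079 -0.0449  0.0501]
 [ 0.0562 -0.0233  0.0546]]
end 54.35 [0.37   0.1199 0.3601] F [-0.26 -0.4  -0.48] w 0.0501
```

View pics/w5.png

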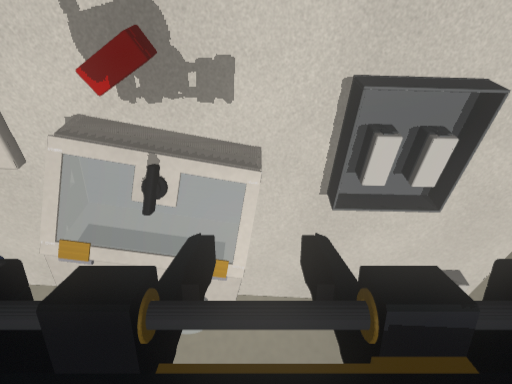

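View pics/t5.png

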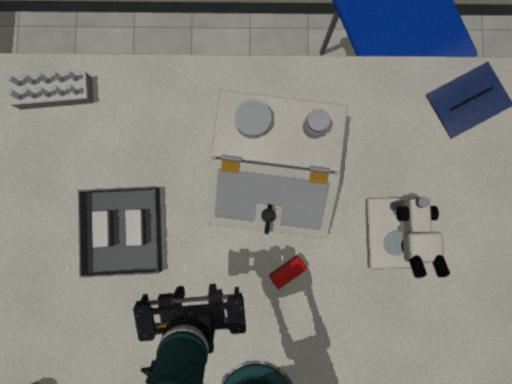

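The hatch is shut, the bar points up and down the slope (about 1.55 rad), and both cases lie flat in the tote. The bystanders have not moved and the arm is clear of everything.

```bash
python3 -c "
from h import *
order.close_job(); rep('done')"
```

```text
the job is handed in; nothing more can be done
the job is handed in; nothing more can be done
```

I moved both specimen cases from the tray to the tote, shut the hatch and turned the wing knob home. The job went in at about 54.4 s of the 72 s allowed; no verdict was reported.

Last checks, from the wrist and top cameras just before hand-in:

- **Cases:** Both lie flat, lid up and side by side on the tote floor, about 9 mm and ±46 mm from the tote's middle. Their tops stand 50 mm above the floor. The top camera made this check; the wrist camera measured the same places right after each set-down.
- **Set-down force:** Each case was pressed about 8–10 N onto the floor before I let go, a little more than I had aimed for. I saw no shift.
- **Hatch:** It measures within ±0.01 rad of shut.
- **Knob:** The bar points up and down the slope, at about 1.55 rad by both cameras.
- **Bystanders:** The microscope, jar, dishes and red decoy look to be where they were in the first picture. I judged this by eye and did not measure it.
- **Robot:** The arm stands clear of everything, with no contact force beyond sensor noise.

One measurement disagreed with the text: the knob's axis measured 135 mm from the hinge instead of 138 mm. I gripped at the measured place and forces stayed under 9 N. No check failed.

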